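# Refill the coffee-capsule dispensers by colour

## Robot

A 6-joint arm with a two-finger parallel gripper is mounted at the origin on a cart in front of the work surface, level with it; the furniture and walls round the work are solid. World frame = base frame: x ahead of the robot, y to its left, z up, the work surface at z = 0. Lengths are in m, angles in rad, forces in N, time in s.
With the tool pointing down it reaches from about 0.325 to 0.9 m from the base axis. Payload 6.1 kg.
Tool frame: the origin (TCP) lies at the very end of the fingers, on their centre line; the grasp point (between the pads) lies manip.grasp_offset behind it (manip.grasp_offset is the distance from the TCP to the grasp point, in m); z points along the fingers, y is the line along which they close (so a half turn about z gives the same grasp; the last joint's range is limited). The gripper opens to 87 mm and grips with 3 to 60 N. Pads are 19 mm wide; open, the fingers measure 117 mm over their backs; the gripper's body (75 mm by 190 mm) begins 51 mm behind the grasp point.
Start: joints at [-0.126, 0.22, 1.526, -0, 1.395, -0.126], TCP at [0.625, -0, 0.223] pointing down, gripper open.
Joint ranges: [-2.98, 2.98], [-0.91, 2.08], [0.09, 2.57], [-1.24, 4.39], [0.2, 2.65], [-2.68, 2.68]. Speed limits (rad/s): [2.57, 2.57, 3.01, 3.14, 3.14, 3.14].

## Interface

Orientations are given as a rotation vector (axis times angle).
In Python, from station import manip gives the robot as it stands.
- The arm moves only by the shell command python3 -m pendant 'ROWS' [OPENING] [FORCE]. ROWS is JSON, a list of rows, each a list of 2 entries, a list of its own where there are three numbers: the shift along the tool's x, y, z as a fraction of full scale, then the turn, a rotation vector about the tool's x, y, z as a fraction of full scale. In form: [[[tx, ty, tz], [rx, ry, rz]], ...]. A call has exactly 10 rows; each row shifts and turns the commanded pose from where the row before left it, along the tool's axes as they then stand; what a row does not reach is not made up. Full scale, the value 1, is 0.05 m for a shift and 180 degrees for a turn. A row lasts 1/8 s, in which the tool goes at most 62.5 mm and 10.7 degrees, less where a joint would pass 70% of its speed; a pose out of reach is approached as far as the arm can. A call with a number of a shift or a turn outside -1 to 1 is refused whole. A call with a gripper value outside its range is refused whole. OPENING is the closure, from 0 (fully open) to 1 (shut), set as the call begins (- or left out, the last holds). The fingers move at their own pace and stop on an object; FORCE is the grip in N (left out, the last holds). Time passes only in rows, so rows that do not move let the fingers close, or fill a call up. It gives the time, the measured TCP pose, the force, the opening and the grip force at its end, in the units of the state.
- manip.state(): the state, without advancing time (a new reading comes with each control period).
- manip.get_image(name): name is "side" or "top"; returns (picture, depth): 400x640x3 uint8, red, green, blue; 400x640 float32, m along the optical axis (not along the pixel's ray), 0 where there is no reading.
- manip.get_calibration(name): a dict with "vfov" (degrees; the focal length in pixels is half the picture's height over the tangent of half this angle, whatever the lens; pixels are square), "cx", "cy" (the principal point, pixels), "rvec" (rotation vector, rad) and "tvec" (3), from world to camera coordinates, as OpenCV has them. Camera axes: x right, y down, z forward; pixel columns grow to the right and rows downward; lengths in m; the calibration is good to about 2 mm. A picture is of the moment at which its call begins. get_calibration takes no time and is no camera call.
- manip.job_done(): hands the job in; it is judged then, once.
The state is a dict: "clock": time; "joint_positions": joint angles; "joint_vel": joint speeds; "tau": joint torques, N m; "eef_pos": TCP position; "tcp_rot": TCP orientation; "force": force on the tool from outside, world axes, zero at the start; "moment": the same for the moment, N m; "grip_width": finger opening in m; "gripper_force": force on a finger pad.
Only numpy, scipy, OpenCV 4.12 (cv2) and the standard library are available. Lean on these libraries where they do the work, as an engineer would, in place of code of your own. Each camera call takes 0.05 s, during which the arm holds its last target. There are 200 camera calls.

## Task

Refill the three capsule dispensers: put both red capsules, the blue one and the green one, lid up, down the funnel of the dispenser of their own colour, so that each ends up standing upright at the bottom of its column (the second red one on top of the first). Leave the two white capsules and the striped mug standing where they are, and do not shove the dispensers out of place.

Things in the scene. Friction and masses are not known exactly. Their poses are not given: they have to be found in the camera images.
- capsule_red_1_center (a point): coffee capsule, rigid tapered cup 44 mm high, 42 mm wide at the foot, 51 mm at the rim (widest, 38 to 44 mm above the foot), about 30 g; red cup with a red foil lid and a thin silver edge; one of two alike, both go into the red dispenser. This point is its centre, half-way up (22 mm above its foot); z points up through the lid. It stands on the worktop, lid up.
- capsule_red_2_center (a point): coffee capsule, rigid tapered cup 44 mm high, 42 mm wide at the foot, 51 mm at the rim (widest, 38 to 44 mm above the foot), about 30 g; red cup with a red foil lid and a thin silver edge; one of two alike, both go into the red dispenser. This point is its centre, half-way up (22 mm above its foot); z points up through the lid. It stands on the worktop, lid up.
- capsule_blue_center (a point): coffee capsule, rigid tapered cup 44 mm high, 42 mm wide at the foot, 51 mm at the rim (widest, 38 to 44 mm above the foot), about 30 g; blue cup with a blue foil lid and a thin silver edge. This point is its centre, half-way up (22 mm above its foot); z points up through the lid. It stands on the worktop, lid up.
- capsule_green_center (a point): coffee capsule, rigid tapered cup 44 mm high, 42 mm wide at the foot, 51 mm at the rim (widest, 38 to 44 mm above the foot), about 30 g; green cup with a green foil lid and a thin silver edge. This point is its centre, half-way up (22 mm above its foot); z points up through the lid. It stands on the worktop, lid up.
- capsule_white_1_center (a point): coffee capsule, rigid tapered cup 44 mm high, 42 mm wide at the foot, 51 mm at the rim (widest, 38 to 44 mm above the foot), about 30 g; white (decaf) cup with a plain silver foil lid; one of two alike, not to be moved. This point is its centre, half-way up (22 mm above its foot); z points up through the lid. It stands on the worktop, lid up.
- capsule_white_2_center (a point): coffee capsule, rigid tapered cup 44 mm high, 42 mm wide at the foot, 51 mm at the rim (widest, 38 to 44 mm above the foot), about 30 g; white (decaf) cup with a plain silver foil lid; one of two alike, not to be moved. This point is its centre, half-way up (22 mm above its foot); z points up through the lid. It stands on the worktop, lid up.
- dispenser_red_mouth (a point): loose 0.95 kg gravity dispenser, red base and funnel on a column of steel wires. Point: centre of the funnel's mouth, 142 mm above the worktop; z up, -x to its shut wire gate and tray (77 mm out). Mouth 90 mm wide inside, 96 outside, narrows in 26 mm to a column 55 mm wide; floor 132 mm below the mouth; holds 2 capsules. A capsule let go lid up, foot just inside the mouth, within 10 mm of centre, slides down the slick funnel
- dispenser_blue_mouth (a point): loose 0.95 kg gravity dispenser, blue base and funnel on a column of steel wires. Point: centre of the funnel's mouth, 142 mm above the worktop; z up, -x to its shut wire gate and tray (77 mm out). Mouth 90 mm wide inside, 96 outside, narrows in 26 mm to a column 55 mm wide; floor 132 mm below the mouth; holds 2 capsules. A capsule let go lid up, foot just inside the mouth, within 10 mm of centre, slides down the slick funnel
- dispenser_green_mouth (a point): loose 0.95 kg gravity dispenser, green base and funnel on a column of steel wires. Point: centre of the funnel's mouth, 142 mm above the worktop; z up, -x to its shut wire gate and tray (77 mm out). Mouth 90 mm wide inside, 96 outside, narrows in 26 mm to a column 55 mm wide; floor 132 mm below the mouth; holds 2 capsules. A capsule let go lid up, foot just inside the mouth, within 10 mm of centre, slides down the slick funnel
- striped_mug_center (a point): white mug with light-blue stripes, standing, 84 mm across, 89 mm high, with a handle reaching 70 mm from its axis; loose, a bystander. This point is on its axis, 45 mm above the worktop.
Mind the look-alikes: they are no part of the job. Leave any black or orange look-alike of the part that bears capsule_red_1_center alone. Leave any black look-alike of the part that bears capsule_red_2_center alone.

How it is judged:
By the outcome, as a careful person would: the job done as asked, in the order asked, and still so for the second after the job is handed in, with the robot touching nothing.
It also fails if it takes over 102 s, if anything falls off the work surface, if the arm or the gripper's body presses on something with over 40 N, if the wrist force passes 120 N, or if a joint passes its speed limit or range.

## Working session

There is one attempt and no reset: what is moved stays moved. The work goes in short steps, Python scripts to look and compute and a shell command to move; the robot and the scene stay as the last step left them, time stands still between calls to the robot, and variables do not carry over. Pictures are saved under pics/ and viewed, at most 14 in all, crops included, and the job is handed in when it is done.

```bash
mkdir -p pics; ls
python3 - <<'E'
from station import manip
import cv2,numpy as np
print(manip.grasp_offset, manip.state())
for n in("top","side"):
    im,d=manip.get_image(n); cv2.imwrite(f"pics/{n}0.png",im[:,:,::-1]); np.save(f"pics/{n}0_d.npy",d)
    c=manip.get_calibration(n);print(n,c)
    R=cv2.Rodrigues(np.array(c["rvec"]))[0];print(-R.T@np.array(c["tvec"]))
E
```

```text
pics
0.0187 {'clock': 0.0, 'joint_positions': array([-1.26137572e-01,  2.21230124e-01,  1.52762274e+00, -2.51258000e-05,
        1.39469788e+00, -1.26112122e-01]), 'joint_vel': array([ 2.79002286e-04, -8.57589856e-05,  1.69171909e-03,  4.21292552e-04,
       -1.77205442e-03, -3.68773022e-04]), 'tau': array([-1.67445501e-05, -4.94609964e+01, -3.87383544e+01,  6.99962187e-02,
        5.70271199e-02, -1.42064664e-04]), 'eef_pos': array([6.24372214e-01, 4.37554213e-05, 2.21428630e-01]), 'tcp_rot': array([-2.22038069e+00, -2.22033401e+00,  1.91380774e-03]), 'force': array([ 0.13654627, -0.25164273,  0.12841777]), 'moment': array([-0.01424739, -0.03077999, -0.03240387]), 'gripper_force': 0.0, 'grip_width': 0.08735058172989656}
top {'vfov': 43.5287406612781, 'cx': 323.7250620002129, 'cy': 204.75878820819457, 'rvec': array([ 2.29930005, -1.37921446,  0.37679823]), 'tvec': array([-0.18032237,  0.44903412,  1.33050378])}
[-0.15628163 -0.2693899   1.38108408]
side {'vfov': 52.57193482062048, 'cx': 321.49509517702006, 'cy': 196.64662641136147, 'rvec': array([ 0.10819337, -2.85874085,  1.25256837]), 'tvec': array([0.48417732, 0.07358555, 1.12107148])}
[0.43680206 0.80697946 0.80909325]
```

View pics/top0.png

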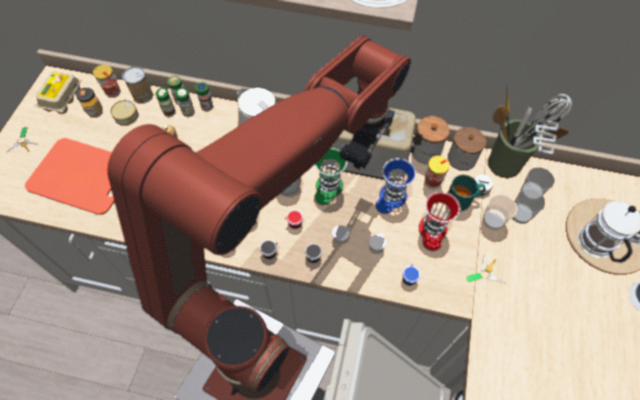

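View pics/side0.png

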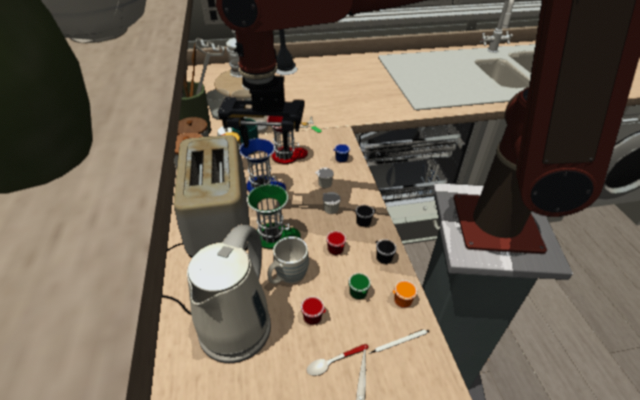

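The pictures show these candidates in the side view:
- **Red capsules:** (336,242) and (312,310). Look-alikes are orange (404,293) and black (364,214) and (386,250).
- **Green capsule:** (359,285).
- **Blue capsule:** (342,152).
- **White capsules:** (325,176) and (331,203).
- **Mouths:** green (268,197), blue (257,148), red about (287,135), the last one partly hidden by the gripper. In the top view they are green (331,160), blue (397,172) and red (441,207).

Next I measure them.

```bash
cat > h.py <<'E'
import cv2,numpy as np
from station import manip
def cloud(n,d):
    c=manip.get_calibration(n);R=cv2.Rodrigues(np.array(c["rvec"]))[0];t=np.array(c["tvec"])
    f=200/np.tan(np.radians(c["vfov"]/2));v,u=np.mgrid[:400,:640]
    P=np.stack([(u-c["cx"])/f*d,(v-c["cy"])/f*d,d],-1)
    return (P-t)@R
def ray(n,u,v,z):
    c=manip.get_calibration(n);R=cv2.Rodrigues(np.array(c["rvec"]))[0];o=-R.T@np.array(c["tvec"])
    f=200/np.tan(np.radians(c["vfov"]/2));w=R.T@np.array([(u-c["cx"])/f,(v-c["cy"])/f,1])
    return o+w*(z-o[2])/w[2]
HUE={'red':[(0,6),(172,180)],'orange':[(8,18)],'green':[(50,85)],'blue':[(105,128)]}
def masks(im):
    h=cv2.cvtColor(im,cv2.COLOR_RGB2HSV)
    return {k:sum((((h[...,0]>=a)&(h[...,0]<=b)) for a,b in r),np.zeros(h.shape[:2],bool))&(h[...,1]>120)&(h[...,2]>50) for k,r in HUE.items()}
def blobs(n,im,d,zlo,zhi,amin=25):
    P=cloud(n,d);out=[]
    for k,m in masks(im).items():
        m=m&(d>0)&(P[...,2]>zlo)&(P[...,2]<zhi)&(P[...,0]>.2)&(P[...,0]<.95)
        m=cv2.morphologyEx(m.astype(np.uint8),cv2.MORPH_CLOSE,np.ones((3,3)))
        N,L,S,C=cv2.connectedComponentsWithStats(m)
        for i in range(1,N):
            if S[i,4]<amin: continue
            q=P[(L==i)&(d>0)]
            (cx,cy),r=cv2.minEnclosingCircle(q[:,:2].astype(np.float32))
            out.append((k,C[i].round(1),S[i,4],np.round([cx,cy,r],4),q[:,2].mean().round(4)))
    return out
E
python3 - <<'E'
from h import *
for n in("top","side"):
    im=cv2.imread(f"pics/{n}0.png")[:,:,::-1].copy();d=np.load(f"pics/{n}0_d.npy")
    for z in((.036,.052),(.132,.152)):
        print(n,z)
        for b in blobs(n,im,d,*z): print(*b)
E
```

```text
top (0.036, 0.052)
red [111.7  89. ] 38 [0.5836 0.9517 0.0233] 0.0425
red [432.2 182.3] 36 [ 0.7602 -0.1892  0.0209] 0.0435
red [294.2 216.6] 119 [0.4401 0.1304 0.0209] 0.0461
blue [411.1 273.6] 134 [ 0.4375 -0.2533  0.0203] 0.0453
top (0.132, 0.152)
red [446.3 201.8] 173 [ 0.6282 -0.2528  0.0443] 0.1365
orange [433.1 129.1] 493 [ 0.8779 -0.125   0.0494] 0.1344
green [333.3 152.4] 38 [0.6454 0.1077 0.019 ] 0.1354
blue [401.8 166.8] 133 [ 0.6782 -0.0967  0.0434] 0.1359
side (0.036, 0.052)
red [335.8 239.3] 222 [0.4401 0.1335 0.0248] 0.0455
red [312.5 307. ] 315 [0.4791 0.3295 0.026 ] 0.0456
orange [404.9 290.4] 334 [0.2823 0.2715 0.0269] 0.0452
green [359.2 281.3] 194 [0.3814 0.2564 0.02  ] 0.0458
blue [341.8 148.8] 84 [ 0.4375 -0.2505  0.0228] 0.0455
side (0.132, 0.152)
red [271.2 117.9] 34 [ 0.6573 -0.264   0.0228] 0.1364
orange [185.  138.2] 168 [ 0.8853 -0.1251  0.0487] 0.1354
green [270.9 190.2] 191 [0.6113 0.0917 0.0435] 0.1372
blue [260.4 142.6] 123 [ 0.6667 -0.1188  0.0394] 0.1372
```

Run:
```python
import cv2
im=cv2.imread("pics/side0.png");cv2.imwrite("pics/side0c.png",cv2.resize(im[110:330,230:430],(545,600),interpolation=cv2.INTER_CUBIC))
```

```text
(no output)
```

View pics/side0c.png

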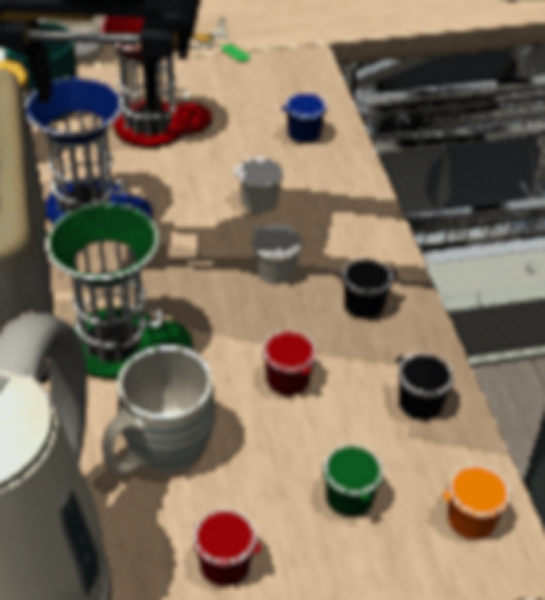

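The crop confirms the choice: two red cups with red lids, one green and one blue. The orange one and two black ones are the decoys, and the silver-lidded pair are the whites. Next are the clearances around each.

Run:
```python
from h import *
for nm,u,v,z in [("blk1",364.3,211,.044),("blk2",385.6,246.5,.044),("w1",326,172.4,.044),("w2",331.6,197.3,.044),("mugrim",291.6,248.7,.089),("mughandle",274,276,.05),("greenmouth",268,198.5,.142),("bluemouth",257.3,150.7,.142)]:
    print(nm,ray("side",u,v,z).round(3))
print("redtop",ray("top",442,206,.142).round(3),"bluetop",ray("top",398,172,.142).round(3),"greentop",ray("top",331,161,.142).round(3))
# kettle height
d=np.load("pics/side0_d.npy");P=cloud("side",d)
k=P[220:350,190:270].reshape(-1,3);k=k[(k[:,2]>.1)];print("kettle",k.min(0).round(3),k.max(0).round(3))
```

```text
blk1 [0.369 0.027 0.044]
blk2 [0.317 0.147 0.044]
w1 [ 0.482 -0.128  0.044]
w2 [ 0.459 -0.02   0.044]
mugrim [0.54  0.21  0.089]
mughandle [0.576 0.26  0.05 ]
greenmouth [0.609 0.103 0.142]
bluemouth [ 0.671 -0.087  0.142]
redtop [ 0.626 -0.252  0.142] bluetop [ 0.672 -0.095  0.142] greentop [0.613 0.098 0.142]
kettle [0.437 0.146 0.1  ] [0.778 0.807 0.809]
```

Run:
```python
from h import *
im=cv2.imread("pics/side0.png")[:,:,::-1];d=np.load("pics/side0_d.npy");P=cloud("side",d)
# height map rows: max z per 3 cm cell
m=(d>0)&(P[...,2]<.4)
xs=np.arange(.40,.92,.03);ys=np.arange(.52,-.05,-.04)
print("y\\x ",*[f"{x:.2f}" for x in xs])
for y in ys:
    print(f"{y:.2f}",*[f"{int(1000*P[m&(abs(P[...,0]-x)<.015)&(abs(P[...,1]-y)<.02)][:,2].max(initial=-.001)):4d}" for x in xs])
```

```text
y\x  0.40 0.43 0.46 0.49 0.52 0.55 0.58 0.61 0.64 0.67 0.70 0.73 0.76 0.79 0.82 0.85 0.88 0.91
0.52   -1    2    3    3    3    5    4    5    5    4    5    4   34   31   -1   -1   -1   -1
0.48    4    4    4    5    4    5    5    4    5    4    3    5    6   34   -1   -1   -1   -1
0.44    4   15   11   10    6    4  101  218  227  226  166    5    5   36   -1   -1   -1   -1
0.40   15   12    4    4    5    4  218  234  235  234  229    4    4   32   33   -1   -1   -1
0.36    5    4   48   49    5    5  226  234  236  234  231  117   11    4   35   -1   -1   -1
0.32    5    4   49   49   47    4  133  235  235  232  225   -1    8    9   36   -1   -1   -1
0.28   48    5    6    4    4    4   79  234  235   59   -1   -1    3    4   30   35   -1   -1
0.24   49    4    4   79   92   91   93  203  165   -1   -1   -1   -1    4    5   36   -1   -1
0.20    5    5    5   90   91   90   91    4   -1   -1  165  190  191  193  183   34   27   -1
0.16    4   48   48    4   90   91  144  146  145  193  193  194  193  194  191   21   35   -1
0.12    5   49   49    4   11  143  145  132  144  194  193  194  193  194  193    5   34   -1
0.08    4    3    4    4    4  144  146  142  145  190  193  192  194  194  195  185   31   28
0.04   49    5    5    5  335  337  394  399  399  397  336  336  193  193  194  191    4   33
0.00   47   48   49   48  336  337  399  372  368  399  337  335  193  194  193  194   -1   35
-0.04    5   47   49   47  336  337  394    4  145  336  337  336  194  194  194  195   -1   32
```

```bash
python3 -m pendant '[[[0,0,0],[0,0,0.05]],[[0,0,0],[0,0,0.05]],[[0,0,0],[0,0,0.05]],[[0,0,0],[0,0,0.05]],[[0,0,0],[0,0,0.05]],[[0,0,0],[0,0,0.05]],[[0,0,0],[0,0,0.05]],[[0,0,0],[0,0,0.05]],[[0,0,0],[0,0,0.05]],[[0,0,0],[0,0,0.05]]]' 0 15
python3 -m pendant '[[[-0.46,-0.33,0],[0,0,0]],[[-0.46,-0.33,0],[0,0,0]],[[-0.46,-0.33,0],[0,0,0]],[[-0.46,-0.33,0],[0,0,0]],[[-0.46,-0.33,0],[0,0,0]],[[-0.46,-0.33,0],[0,0,0]],[[-0.46,-0.33,0],[0,0,0]],[[-0.46,-0.33,0],[0,0,0]],[[0,0,0.5],[0,0,0]],[[0,0,0.5],[0,0,0]]]'
```

```text
clock: 1.35
eef_pos: [0.6246, 0.0001, 0.2219]
tcp_rot: [-3.141, 0.008, 0.002]
force: [0.7, 0.4, -0.1]
grip_width: 0.0867
gripper_force: 0.0
clock: 2.6
eef_pos: [0.4407, 0.1323, 0.172]
tcp_rot: [-3.142, -0.001, -0.001]
force: [0.9, -0.7, -0.1]
grip_width: 0.0869
gripper_force: 0.0
```

```bash
cat > disp.py <<'E'
from h import *
from scipy.optimize import least_squares
import sys
tag=sys.argv[1];ctr={'red':(.627,-.252),'blue':(.671,-.093),'green':(.612,.098)}
A={k:[] for k in ctr}
for n in("top","side"):
    im,d=manip.get_image(n);cv2.imwrite(f"pics/{n}{tag}.png",im[:,:,::-1]);np.save(f"pics/{n}{tag}_d.npy",d)
    P=cloud(n,d);M=masks(im)
    for k,c in ctr.items():
        m=M[k]&(d>0)&(np.hypot(P[...,0]-c[0],P[...,1]-c[1])<.065)&(P[...,2]>.1)
        if m.sum()<30: print(n,k,"few");continue
        m=cv2.morphologyEx(m.astype(np.uint8),cv2.MORPH_CLOSE,np.ones((5,5)))
        cn=max(cv2.findContours(m,cv2.RETR_EXTERNAL,cv2.CHAIN_APPROX_NONE)[0],key=cv2.contourArea)
        q=np.array([ray(n,*p,.142)[:2] for p in cn[:,0]])
        # outer rim, 48 mm radius; lower funnel silhouette is an outlier -> robust
        s=least_squares(lambda x:np.hypot(*(q-x).T)-.047,c,loss='soft_l1',f_scale=.002)
        r=np.hypot(*(q-s.x).T);print(n,k,len(q),s.x.round(4),"inl",(abs(r-.047)<.003).mean().round(2))
E
python3 disp.py 1
```

```text
top red 99 [ 0.6194 -0.2529] inl 0.35
top blue 85 [ 0.6671 -0.099 ] inl 0.33
top green 78 [0.6    0.0945] inl 0.21
side red 65 [ 0.6251 -0.254 ] inl 0.17
side blue 73 [ 0.6779 -0.1005] inl 0.22
side green 93 [0.6101 0.1026] inl 0.41
```

```bash
python3 -m pendant '[[[0,0,0.5],[0,0,0]],[[0,0,0.5],[0,0,0]],[[0,0,0.5],[0,0,0]],[[0,0,0.5],[0,0,0]],[[0,0,0.5],[0,0,0]],[[0,0,0.48],[0,0,0]],[[0,0,0],[0,0,0]],[[0,0,0],[0,0,0]],[[0,0,0],[0,0,0]],[[0,0,0],[0,0,0]]]'
python3 -m pendant '[[[0,0,0],[0,0,0]],[[0,0,0],[0,0,0]],[[0,0,0],[0,0,0]],[[0,0,0],[0,0,0]],[[0,0,0],[0,0,0]],[[0,0,0],[0,0,0]],[[0,0,0],[0,0,0]],[[0,0,0],[0,0,0]],[[0,0,0],[0,0,0]],[[0,0,0],[0,0,0]]]' 1 15
```

```text
clock: 3.95
eef_pos: [0.4418, 0.1321, 0.0245]
tcp_rot: [-3.141, -0.0, -0.003]
force: [0.1, -0.1, -0.5]
grip_width: 0.0872
gripper_force: 0.0
clock: 5.2
eef_pos: [0.4409, 0.132, 0.0235]
tcp_rot: [-3.142, 0.0, 0.0]
force: [0.7, 1.3, -0.3]
grip_width: 0.0495
gripper_force: 15.0
```

Run:
```python
import cv2,numpy as np
a=cv2.imread("pics/top1.png")[130:260,300:480];b=cv2.imread("pics/side1.png")[100:230,230:330]
cv2.imwrite("pics/d1.png",np.hstack([cv2.resize(a,None,fx=2.8,fy=2.8,interpolation=cv2.INTER_CUBIC),cv2.resize(b,None,fx=2.8,fy=2.8,interpolation=cv2.INTER_CUBIC)]))
```

```text
(no output)
```

View pics/d1.png

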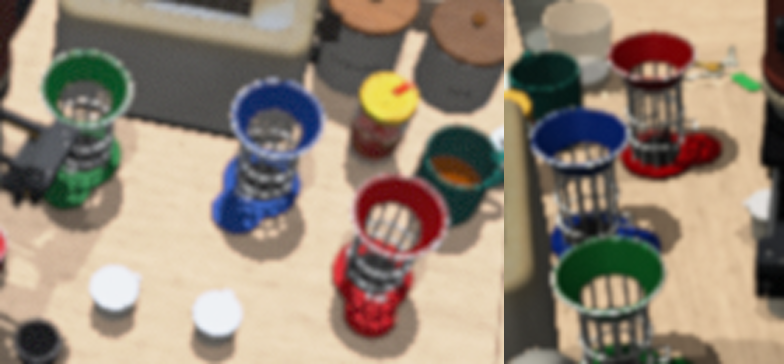

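```bash
python3 -m pendant '[[[0,0,-0.4],[0,0,0]],[[0,0,-0.6],[0,0,0]],[[0,0,-0.8],[0,0,0]],[[0,0,-0.8],[0,0,0]],[[0,0,-0.8],[0,0,0]],[[0,0,-0.4],[0,0,0]],[[0,0,0],[0,0,0]],[[0,0,0],[0,0,0]],[[0,0,0],[0,0,0]],[[0,0,0],[0,0,0]]]'
```

```text
clock: 6.45
eef_pos: [0.4404, 0.1319, 0.2124]
tcp_rot: [3.141, -0.0, -0.003]
force: [-0.8, 0.2, -0.7]
grip_width: 0.0495
gripper_force: 15.0
```

The rims show up clearly, with ellipse centres in the crop as follows. Top: green (87,89), blue (276,118), red (400,215). Side: red (651,61), blue (580,140), green (609,277).

Run:
```python
from h import *
T=dict(green=(43,131,50,129),blue=(230,323,79,157),red=(352,448,173,258))
S=dict(red=(609,694,32,92),blue=(531,628,106,174),green=(554,665,235,319))
for n,D,ox,oy in(("top",T,300,130),("side",S,230-504/2.8,100)):
    for k,(a,b,c,e) in D.items():
        f=lambda x,y:ray(n,(x+.5)/2.8-.5+ox,(y+.5)/2.8-.5+oy,.142)[:2]
        mx,my=(a+b)/2,(c+e)/2
        print(n,k,f(mx,my).round(4),"diam",np.linalg.norm(f(a,my)-f(b,my)).round(3),np.linalg.norm(f(mx,c)-f(mx,e)).round(3))
```

```text
top green [0.6103 0.0973] diam 0.094 0.102
top blue [ 0.6732 -0.0957] diam 0.098 0.099
top red [ 0.6243 -0.254 ] diam 0.098 0.1
side red [ 0.6229 -0.2386] diam 0.092 0.12
side blue [ 0.6736 -0.0913] diam 0.096 0.114
side green [0.6105 0.1031] diam 0.095 0.107
```

```bash
python3 -m pendant '[[[0.367,0.768,0],[0,0,0]],[[0.367,0.768,0],[0,0,0]],[[0.367,0.768,0],[0,0,0]],[[0.367,0.768,0],[0,0,0]],[[0.367,0.768,0],[0,0,0]],[[0.367,0.768,0],[0,0,0]],[[0.367,0.768,0],[0,0,0]],[[0.367,0.768,0],[0,0,0]],[[0.367,0.768,0],[0,0,0]],[[0.367,0.768,0],[0,0,0]]]'
python3 -m pendant '[[[0,0,0],[0,0,0]],[[0,0,0],[0,0,0]],[[0,0,0.2],[0,0,0]],[[0,0,0.3],[0,0,0]],[[0,0,0],[0,0,0]],[[0,0,0],[0,0,0]],[[0,0,0],[0,0,0]],[[0,0,0],[0,0,0]],[[0,0,0],[0,0,0]],[[0,0,0],[0,0,0]]]'
python3 - <<'E'
from h import *
o=[]
for n in("top","side"):
    im,d=manip.get_image(n);cv2.imwrite(f"pics/{n}2.png",im[:,:,::-1])
    c=(400,150) if n=="top" else (250,80)
    o.append(cv2.resize(im[c[1]:c[1]+120,c[0]:c[0]+110,::-1],None,fx=3.5,fy=3.5,interpolation=cv2.INTER_CUBIC))
cv2.imwrite("pics/d2.png",np.hstack(o))
E
```

```text
clock: 7.7
eef_pos: [0.6248, -0.2532, 0.2126]
tcp_rot: [-3.141, 0.0, 0.002]
force: [0.9, 0.6, 0.7]
grip_width: 0.0494
gripper_force: 15.0
clock: 8.95
eef_pos: [0.6245, -0.2521, 0.1887]
tcp_rot: [3.141, -0.0, 0.0]
force: [0.6, -0.1, -0.1]
grip_width: 0.0494
gripper_force: 15.0
```

View pics/d2.png

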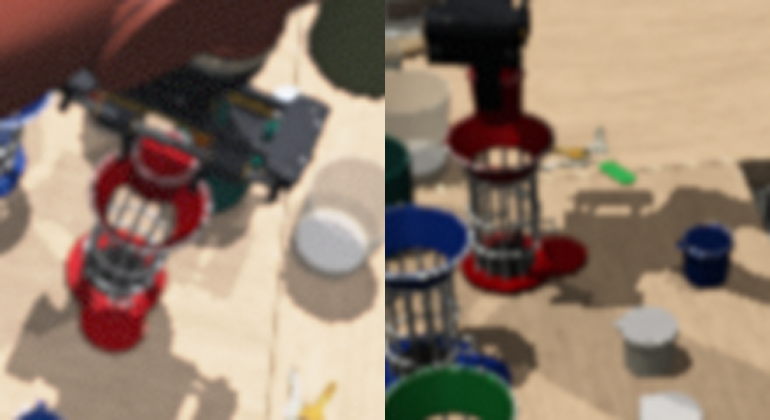

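The capsule hangs over the red mouth, centred in the side view (x 498 against 499 in the crop). I lower it and release.

```bash
python3 -m pendant '[[[0,0,0.28],[0,0,0]],[[0,0,0.28],[0,0,0]],[[0,0,0.04],[0,0,0]],[[0,0,0],[0,0,0]],[[0,0,0],[0,0,0]],[[0,0,0],[0,0,0]],[[0,0,0],[0,0,0]],[[0,0,0],[0,0,0]],[[0,0,0],[0,0,0]],[[0,0,0],[0,0,0]]]'
python3 -m pendant '[[[0,0,0],[0,0,0]],[[0,0,0],[0,0,0]],[[0,0,0],[0,0,0]],[[0,0,0],[0,0,0]],[[0,0,0],[0,0,0]],[[0,0,0],[0,0,0]],[[0,0,0],[0,0,0]],[[0,0,-0.5],[0,0,0]],[[0,0,-0.5],[0,0,0]],[[0,0,0],[0,0,0]]]' 0
python3 - <<'E'
from h import *
im,d=manip.get_image("side")
c=(230,80);cv2.imwrite("pics/d3.png",cv2.resize(im[80:200,230:370,::-1],None,fx=4,fy=4,interpolation=cv2.INTER_CUBIC))
for b in blobs("side",im,d,.036,.052): print(*b)
E
```

```text
clock: 10.3
eef_pos: [0.6245, -0.252, 0.1585]
tcp_rot: [-3.142, -0.0, 0.0]
force: [0.5, 0.6, -0.3]
grip_width: 0.0496
gripper_force: 15.0
clock: 11.55
eef_pos: [0.626, -0.2528, 0.2114]
tcp_rot: [3.139, 0.0, 0.007]
force: [0.4, -0.1, -0.1]
grip_width: 0.0872
gripper_force: 0.0
red [312.5 307. ] 315 [0.4794 0.3297 0.026 ] 0.0457
orange [405.  290.3] 333 [0.282  0.2715 0.0272] 0.0452
green [359.2 281.3] 195 [0.3826 0.2561 0.0207] 0.0457
blue [341.6 148.6] 82 [ 0.4356 -0.2516  0.0241] 0.0456
```

View pics/d3.png

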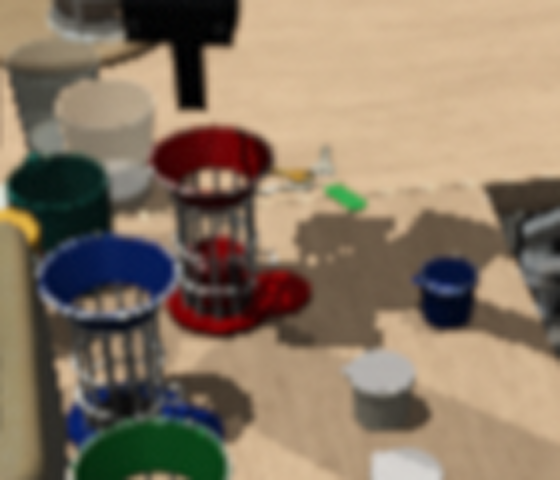

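The red capsule stands at the bottom of the red column, with its lid at crop (220,250). Blue is next.

```bash
python3 -m pendant '[[[-0.54,0,0],[0,0,0]],[[-0.54,0,0],[0,0,0]],[[-0.54,0,0],[0,0,0]],[[-0.54,0,0],[0,0,0]],[[-0.54,0,0],[0,0,0]],[[-0.54,0,0],[0,0,0]],[[-0.54,0,0],[0,0,0]],[[0,0,0.6],[0,0,0]],[[0,0,0.6],[0,0,0]],[[0,0,0.6],[0,0,0]]]'
python3 -m pendant '[[[0,0,0.6],[0,0,0]],[[0,0,0.6],[0,0,0]],[[0,0,0.5],[0,0,0]],[[0,0,0.26],[0,0,0]],[[0,0,0],[0,0,0]],[[0,0,0],[0,0,0]],[[0,0,0],[0,0,0]],[[0,0,0],[0,0,0]],[[0,0,0],[0,0,0]],[[0,0,0],[0,0,0]]]'
python3 -m pendant '[[[0,0,0],[0,0,0]],[[0,0,0],[0,0,0]],[[0,0,0],[0,0,0]],[[0,0,0],[0,0,0]],[[0,0,0],[0,0,0]],[[0,0,0],[0,0,0]],[[0,0,0],[0,0,0]],[[0,0,0],[0,0,0]],[[0,0,0],[0,0,0]],[[0,0,0],[0,0,0]]]' 1 15
```

```text
clock: 12.85
eef_pos: [0.4345, -0.2513, 0.1162]
tcp_rot: [-3.14, 0.0, 0.002]
force: [0.2, 0.3, -0.2]
grip_width: 0.0871
gripper_force: 0.0
clock: 14.1
eef_pos: [0.4355, -0.2521, 0.0207]
tcp_rot: [3.141, -0.0, 0.0]
force: [0.2, 0.2, -0.1]
grip_width: 0.0873
gripper_force: 0.0
clock: 15.35
eef_pos: [0.4355, -0.252, 0.0205]
tcp_rot: [3.142, -0.0, 0.0]
force: [-0.5, -0.5, 0.2]
grip_width: 0.049
gripper_force: 15.0
```

```bash
python3 -m pendant '[[[0,0,-0.4],[0,0,0]],[[0,0,-0.7],[0,0,0]],[[0,0,-0.8],[0,0,0]],[[0,0,-0.8],[0,0,0]],[[0,0,-0.8],[0,0,0]],[[0,0,-0.4],[0,0,0]],[[0.475,-0.314,0],[0,0,0]],[[0.475,-0.314,0],[0,0,0]],[[0.475,-0.314,0],[0,0,0]],[[0.475,-0.314,0],[0,0,0]]]'
python3 -m pendant '[[[0.475,-0.314,0],[0,0,0]],[[0.475,-0.314,0],[0,0,0]],[[0.475,-0.314,0],[0,0,0]],[[0.475,-0.314,0],[0,0,0]],[[0.475,-0.314,0],[0,0,0]],[[0.475,-0.314,0],[0,0,0]],[[0,0,0],[0,0,0]],[[0,0,0],[0,0,0]],[[0,0,0.3],[0,0,0]],[[0,0,0.3],[0,0,0]]]'
python3 - <<'E'
from h import *
im,d=manip.get_image("side")
cv2.imwrite("pics/d4.png",cv2.resize(im[70:200,210:350,::-1],None,fx=4,fy=4,interpolation=cv2.INTER_CUBIC))
E
```

```text
clock: 16.6
eef_pos: [0.5311, -0.1886, 0.2154]
tcp_rot: [-3.141, 0.0, 0.0]
force: [0.2, -1.6, 0.5]
grip_width: 0.0492
gripper_force: 15.0
clock: 17.85
eef_pos: [0.6723, -0.0955, 0.1843]
tcp_rot: [-3.142, 0.001, 0.001]
force: [-1.0, -0.4, 0.2]
grip_width: 0.0494
gripper_force: 15.0
```

View pics/d4.png

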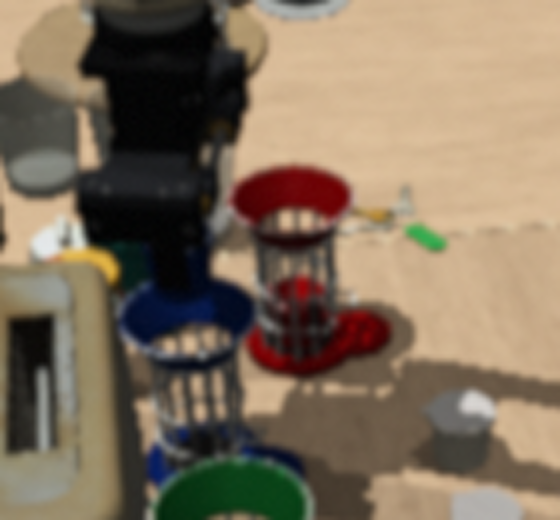

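Blue is over its mouth. Allowing for the column's lean in the image (base 215, mouth 188, finger 178), it is centred. Release.

```bash
python3 -m pendant '[[[0,0,0.28],[0,0,0]],[[0,0,0.26],[0,0,0]],[[0,0,0],[0,0,0]],[[0,0,0],[0,0,0]],[[0,0,0],[0,0,0]],[[0,0,0],[0,0,0]],[[0,0,0],[0,0,0]],[[0,0,0],[0,0,0]],[[0,0,0],[0,0,0]],[[0,0,0],[0,0,0]]]'
python3 -m pendant '[[[0,0,0],[0,0,0]],[[0,0,0],[0,0,0]],[[0,0,0],[0,0,0]],[[0,0,0],[0,0,0]],[[0,0,0],[0,0,0]],[[0,0,0],[0,0,0]],[[0,0,0],[0,0,0]],[[0,0,-0.5],[0,0,0]],[[0,0,-0.5],[0,0,0]],[[0,0,-0.2],[0,0,0]]]' 0
```

```text
clock: 19.15
eef_pos: [0.673, -0.095, 0.1585]
tcp_rot: [-3.142, -0.0, 0.0]
force: [-0.7, -1.1, 0.2]
grip_width: 0.0496
gripper_force: 15.0
clock: 20.4
eef_pos: [0.6739, -0.0952, 0.2207]
tcp_rot: [3.141, 0.0, 0.005]
force: [0.1, 0.7, -0.4]
grip_width: 0.087
gripper_force: 0.0
```

```bash
python3 -m pendant '[[[-0.584,-0.702,0],[0,0,0]],[[-0.584,-0.702,0],[0,0,0]],[[-0.584,-0.702,0],[0,0,0]],[[-0.584,-0.702,0],[0,0,0]],[[-0.584,-0.702,0],[0,0,0]],[[-0.584,-0.702,0],[0,0,0]],[[-0.584,-0.702,0],[0,0,0]],[[-0.584,-0.702,0],[0,0,0]],[[-0.584,-0.702,0],[0,0,0]],[[-0.584,-0.702,0],[0,0,0]]]'
python3 - <<'E'
from h import *
print(ray("side",359.4,283.6,.044).round(4),ray("side",359.2,281.3,.0458).round(4),"red2",ray("side",312.7,308,.044).round(4))
im,d=manip.get_image("side")
a=cv2.resize(im[90:210,210:330,::-1],None,fx=3.2,fy=3.2,interpolation=cv2.INTER_CUBIC);b=cv2.resize(im[230:350,270:390,::-1],None,fx=3.2,fy=3.2,interpolation=cv2.INTER_CUBIC)
cv2.imwrite("pics/d5.png",np.hstack([a,b]))
E
```

```text
clock: 21.65
eef_pos: [0.3797, 0.2569, 0.2181]
tcp_rot: [3.142, -0.0, -0.0]
force: [0.6, -0.2, -0.2]
grip_width: 0.087
gripper_force: 0.0
[0.3813 0.2617 0.044 ] [0.3819 0.2567 0.0458] red2 [0.4812 0.3324 0.044 ]
```

View pics/d5.png

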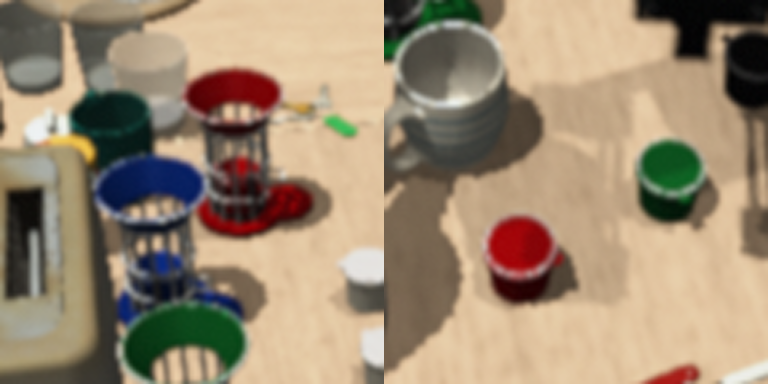

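Blue stands at the bottom of its column, and green and red 2 are undisturbed at crop (671,169) and (520,244). Green is at about (0.381, 0.258).

```bash
python3 -m pendant '[[[0,-0.02,0.6],[0,0,0]],[[0,0,0.6],[0,0,0]],[[0,0,0.6],[0,0,0]],[[0,0,0.6],[0,0,0]],[[0,0,0.6],[0,0,0]],[[0,0,0.5],[0,0,0]],[[0,0,0.45],[0,0,0]],[[0,0,0],[0,0,0]],[[0,0,0],[0,0,0]],[[0,0,0],[0,0,0]]]'
python3 -m pendant '[[[0,0,0],[0,0,0]],[[0,0,0],[0,0,0]],[[0,0,0],[0,0,0]],[[0,0,0],[0,0,0]],[[0,0,0],[0,0,0]],[[0,0,0],[0,0,0]],[[0,0,0],[0,0,0]],[[0,0,0],[0,0,0]],[[0,0,0],[0,0,0]],[[0,0,0],[0,0,0]]]' 1 15
```

```text
clock: 22.95
eef_pos: [0.382, 0.2574, 0.0222]
tcp_rot: [-3.141, -0.0, -0.003]
force: [0.6, 0.6, 0.4]
grip_width: 0.0869
gripper_force: 0.0
clock: 24.2
eef_pos: [0.381, 0.257, 0.0211]
tcp_rot: [-3.142, 0.0, 0.0]
force: [-1.5, -0.3, 0.8]
grip_width: 0.0494
gripper_force: 14.9
```

```bash
python3 -m pendant '[[[0,0,-0.4],[0,0,0]],[[0,0,-0.7],[0,0,0]],[[0,0,-0.8],[0,0,0]],[[0,0,-0.8],[0,0,0]],[[0,0,-0.8],[0,0,0]],[[0,0,-0.4],[0,0,0]],[[0.458,0.317,0],[0,0,0]],[[0.458,0.317,0],[0,0,0]],[[0.458,0.317,0],[0,0,0]],[[0.458,0.317,0],[0,0,0]]]'
python3 -m pendant '[[[0.458,0.317,0],[0,0,0]],[[0.458,0.317,0],[0,0,0]],[[0.458,0.317,0],[0,0,0]],[[0.458,0.317,0],[0,0,0]],[[0.458,0.317,0],[0,0,0]],[[0.458,0.317,0],[0,0,0]],[[0,0,0],[0,0,0]],[[0,0,0],[0,0,0]],[[0,0,0.3],[0,0,0]],[[0,0,0.3],[0,0,0]]]'
python3 - <<'E'
from h import *
im,d=manip.get_image("side")
cv2.imwrite("pics/d6.png",cv2.resize(im[110:260,210:350,::-1],None,fx=4,fy=4,interpolation=cv2.INTER_CUBIC))
E
```

```text
clock: 25.45
eef_pos: [0.4732, 0.1931, 0.2158]
tcp_rot: [-3.142, -0.0, 0.0]
force: [0.9, -0.3, 1.2]
grip_width: 0.049
gripper_force: 14.9
clock: 26.7
eef_pos: [0.6093, 0.099, 0.1848]
tcp_rot: [-3.142, -0.001, 0.001]
force: [0.4, 0.4, -0.7]
grip_width: 0.0497
gripper_force: 14.9
```

View pics/d6.png

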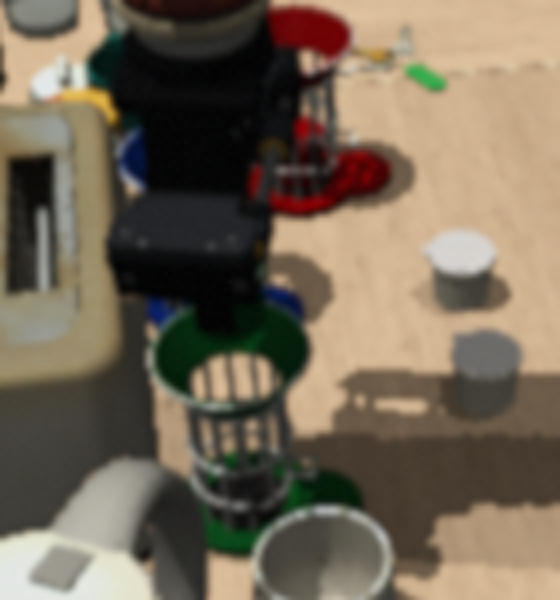

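Green is centred over its mouth (228 against 230 in the crop). Lower and release.

```bash
python3 -m pendant '[[[0,0,0.28],[0,0,0]],[[0,0,0.26],[0,0,0]],[[0,0,0],[0,0,0]],[[0,0,0],[0,0,0]],[[0,0,0],[0,0,0]],[[0,0,0],[0,0,0]],[[0,0,0],[0,0,0]],[[0,0,0],[0,0,0]],[[0,0,0],[0,0,0]],[[0,0,0],[0,0,0]]]'
python3 -m pendant '[[[0,0,0],[0,0,0]],[[0,0,0],[0,0,0]],[[0,0,0],[0,0,0]],[[0,0,0],[0,0,0]],[[0,0,0],[0,0,0]],[[0,0,0],[0,0,0]],[[0,0,0],[0,0,0]],[[0,0,-0.5],[0,0,0]],[[0,0,-0.5],[0,0,0]],[[0,0,-0.3],[0,0,0]]]' 0
```

```text
clock: 28.0
eef_pos: [0.61, 0.0985, 0.159]
tcp_rot: [3.142, -0.0, -0.0]
force: [0.2, 1.0, -0.2]
grip_width: 0.0492
gripper_force: 14.9
clock: 29.25
eef_pos: [0.6106, 0.0985, 0.2256]
tcp_rot: [-3.142, -0.0, -0.003]
force: [0.1, 0.2, -0.3]
grip_width: 0.0868
gripper_force: 0.0
```

```bash
python3 -m pendant '[[[-0.326,-0.578,0],[0,0,0]],[[-0.326,-0.578,0],[0,0,0]],[[-0.326,-0.578,0],[0,0,0]],[[-0.326,-0.578,0],[0,0,0]],[[-0.326,-0.578,0],[0,0,0]],[[-0.326,-0.578,0],[0,0,0]],[[-0.326,-0.578,0],[0,0,0]],[[-0.326,-0.578,0],[0,0,0]],[[0,0,0],[0,0,0.05]],[[0,0,0],[0,0,0.05]]]'
python3 -m pendant '[[[0,0,0.6],[0,0,0]],[[0,0,0.6],[0,0,0]],[[0,0,0.6],[0,0,0]],[[0,0,0.6],[0,0,0]],[[0,0,0],[0,0,0]],[[0,0,0],[0,0,0]],[[0,0,0],[0,0,0]],[[0,0,0],[0,0,0]],[[0,0,0],[0,0,0]],[[0,0,0],[0,0,0]]]'
python3 - <<'E'
from h import *
im,d=manip.get_image("side")
a=cv2.resize(im[90:290,210:390,::-1],None,fx=2.2,fy=2.2,interpolation=cv2.INTER_CUBIC);b=cv2.resize(im[170:370,230:390,::-1],None,fx=2.2,fy=2.2,interpolation=cv2.INTER_CUBIC)
cv2.imwrite("pics/d7.png",np.hstack([a,b]))
E
```

```text
clock: 30.5
eef_pos: [0.479, 0.3302, 0.2237]
tcp_rot: [3.102, -0.497, -0.001]
force: [-0.0, 0.7, -0.2]
grip_width: 0.087
gripper_force: 0.0
clock: 31.75
eef_pos: [0.4797, 0.3297, 0.1043]
tcp_rot: [-3.103, 0.491, -0.0]
force: [0.7, -0.2, -0.4]
grip_width: 0.0869
gripper_force: 0.0
```

View pics/d7.png

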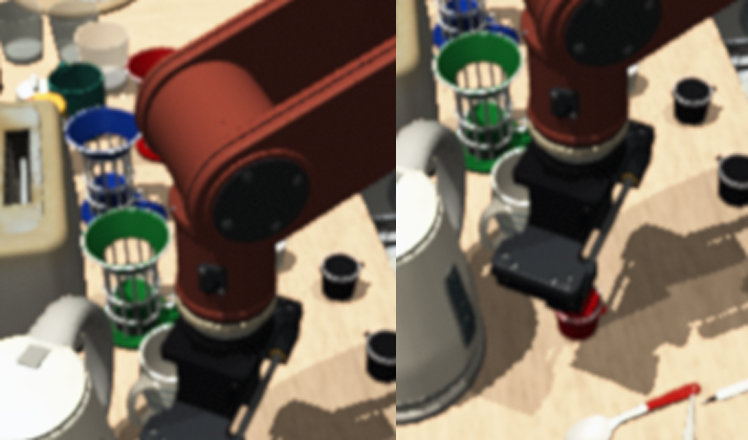

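Green is at the bottom of its column. The gripper sits over red 2 (crop 578,318) and clear of the mug and kettle. Descend and grip.

```bash
python3 -m pendant '[[[0,0,0.5],[0,0,0]],[[0,0,0.5],[0,0,0]],[[0,0,0.4],[0,0,0]],[[0,0,0.26],[0,0,0]],[[0,0,0],[0,0,0]],[[0,0,0],[0,0,0]],[[0,0,0],[0,0,0]],[[0,0,0],[0,0,0]],[[0,0,0],[0,0,0]],[[0,0,0],[0,0,0]]]'
python3 -m pendant '[[[0,0,0],[0,0,0]],[[0,0,0],[0,0,0]],[[0,0,0],[0,0,0]],[[0,0,0],[0,0,0]],[[0,0,0],[0,0,0]],[[0,0,0],[0,0,0]],[[0,0,0],[0,0,0]],[[0,0,0],[0,0,0]],[[0,0,0],[0,0,0]],[[0,0,0],[0,0,0]]]' 1 15
```

```text
clock: 33.05
eef_pos: [0.4796, 0.3297, 0.0212]
tcp_rot: [-3.103, 0.491, -0.0]
force: [-0.3, -0.1, -0.1]
grip_width: 0.0868
gripper_force: 0.0
clock: 34.3
eef_pos: [0.4796, 0.3297, 0.021]
tcp_rot: [-3.103, 0.491, 0.0]
force: [-0.0, 0.0, 0.6]
grip_width: 0.049
gripper_force: 14.9
```

```bash
python3 -m pendant '[[[0,0,-0.4],[0,0,0]],[[0,0,-0.7],[0,0,0]],[[0,0,-0.8],[0,0,0]],[[0,0,-0.8],[0,0,0]],[[0,0,-0.8],[0,0,0]],[[0,0,-0.4],[0,0,0]],[[0,0,0],[0,0,-0.05]],[[0,0,0],[0,0,-0.05]],[[0,0,0],[0,0,0]],[[0,0,0],[0,0,0]]]'
python3 -m pendant '[[[0.207,0.831,0],[0,0,0]],[[0.207,0.831,0],[0,0,0]],[[0.207,0.831,0],[0,0,0]],[[0.207,0.831,0],[0,0,0]],[[0.207,0.831,0],[0,0,0]],[[0.207,0.831,0],[0,0,0]],[[0.207,0.831,0],[0,0,0]],[[0.207,0.831,0],[0,0,0]],[[0.207,0.831,0],[0,0,0]],[[0.207,0.831,0],[0,0,0]]]'
python3 -m pendant '[[[0.207,0.831,0],[0,0,0]],[[0.207,0.831,0],[0,0,0]],[[0.207,0.831,0],[0,0,0]],[[0.207,0.831,0],[0,0,0]],[[0,0,0],[0,0,0]],[[0,0,0],[0,0,0]],[[0,0,0.3],[0,0,0]],[[0,0,0.3],[0,0,0]],[[0,0,0],[0,0,0]],[[0,0,0],[0,0,0]]]'
python3 - <<'E'
from h import *
im,d=manip.get_image("side")
cv2.imwrite("pics/d8.png",cv2.resize(im[70:200,210:350,::-1],None,fx=4,fy=4,interpolation=cv2.INTER_CUBIC))
E
```

```text
clock: 35.55
eef_pos: [0.4794, 0.3296, 0.2157]
tcp_rot: [3.141, -0.005, -0.001]
force: [-0.2, -0.4, 0.1]
grip_width: 0.0498
gripper_force: 14.9
clock: 36.8
eef_pos: [0.5832, -0.0872, 0.2159]
tcp_rot: [-3.141, 0.004, 0.0]
force: [0.7, 0.3, -1.0]
grip_width: 0.0495
gripper_force: 14.9
clock: 38.05
eef_pos: [0.6245, -0.2516, 0.1859]
tcp_rot: [-3.141, -0.001, 0.001]
force: [-1.0, 0.6, 0.2]
grip_width: 0.0492
gripper_force: 14.9
```

View pics/d8.png

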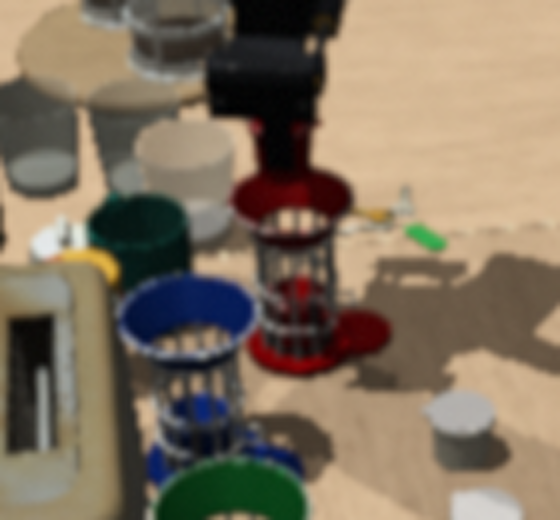

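Red 2 is over the red mouth (285 against about 290, so a few mm off). I nudge it 2 mm toward -x, lower and release.

```bash
python3 -m pendant '[[[-0.04,0,0.28],[0,0,0]],[[0,0,0.28],[0,0,0]],[[0,0,0],[0,0,0]],[[0,0,0],[0,0,0]],[[0,0,0],[0,0,0]],[[0,0,0],[0,0,0]],[[0,0,0],[0,0,0]],[[0,0,0],[0,0,0]],[[0,0,0],[0,0,0]],[[0,0,0],[0,0,0]]]'
python3 -m pendant '[[[0,0,0],[0,0,0]],[[0,0,0],[0,0,0]],[[0,0,0],[0,0,0]],[[0,0,0],[0,0,0]],[[0,0,0],[0,0,0]],[[0,0,0],[0,0,0]],[[0,0,0],[0,0,0]],[[0,0,-0.5],[0,0,0]],[[0,0,-0.5],[0,0,0]],[[0,0,-0.3],[0,0,0]]]' 0
python3 -m pendant '[[[-0.4,0,-0.4],[0,0,0]],[[-0.4,0,-0.4],[0,0,0]],[[-0.4,0,-0.4],[0,0,0]],[[-0.4,0,-0.4],[0,0,0]],[[-0.4,0,0],[0,0,0]],[[-0.4,0,0],[0,0,0]],[[-0.4,0,0],[0,0,0]],[[-0.4,0,0],[0,0,0]],[[0,0,0],[0,0,0]],[[0,0,0],[0,0,0]]]'
python3 - <<'E'
from h import *
im,d=manip.get_image("side");a=im[90:290,210:380,::-1]
im,d=manip.get_image("top");b=im[130:290,280:480,::-1]
cv2.imwrite("pics/d9.png",np.hstack([cv2.resize(a,(400,470),interpolation=cv2.INTER_CUBIC),cv2.resize(b,(400,470),interpolation=cv2.INTER_CUBIC)]))
E
```

```text
clock: 39.35
eef_pos: [0.6225, -0.252, 0.158]
tcp_rot: [3.142, 0.0, -0.0]
force: [-0.1, 1.0, -0.1]
grip_width: 0.0493
gripper_force: 14.9
clock: 40.6
eef_pos: [0.623, -0.2523, 0.2247]
tcp_rot: [3.141, 0.0, 0.003]
force: [-0.2, -0.2, -0.2]
grip_width: 0.087
gripper_force: 0.0
clock: 41.85
eef_pos: [0.4629, -0.252, 0.3031]
tcp_rot: [3.142, -0.0, 0.001]
force: [0.5, -0.6, 0.8]
grip_width: 0.087
gripper_force: 0.0
```

View pics/d9.png

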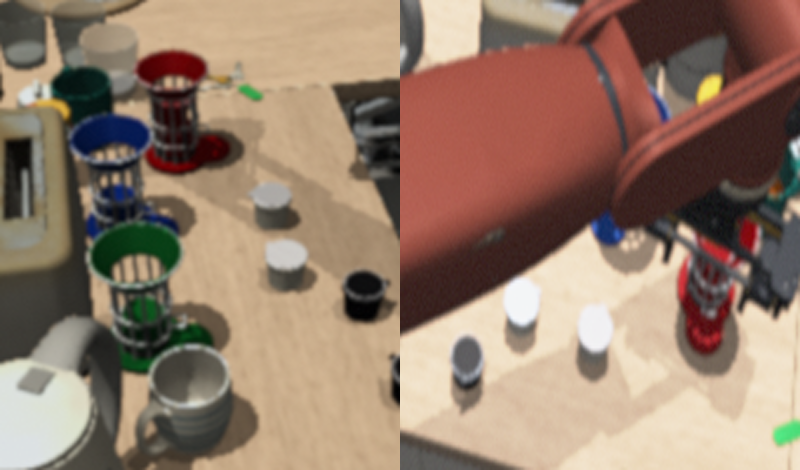

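All are in, and the mug and whites are undisturbed. One depth check confirms the red stack before I hand in.

Run:
```python
from h import *
im,d=manip.get_image("side");P=cloud("side",d);M=masks(im)
for k,c in {'red':(.624,-.252),'blue':(.673,-.095),'green':(.61,.0985)}.items():
    z=P[M[k]&(d>0)&(np.hypot(P[...,0]-c[0],P[...,1]-c[1])<.024)][:,2];z=z[z<.112]
    print(k,np.histogram(z,bins=np.arange(0,.125,.01))[0])
```

```text
red [0 1 0 0 0 0 0 0 0 2 9 0]
blue [ 0  0  0  0  0 42  1  0  0  0  0  0]
green [ 0  0  0  0  0 71  0  0  0  0  0  0]
```

```bash
python3 -c "
from station import manip
print(manip.job_done())"
```

```text
the job is handed in; nothing more can be done
None
```

I put both red capsules, the blue one and the green one into the dispensers of their own colour and handed the job in at about 42 s. Lid heights in the depth image match upright capsules with the reds stacked, and in the last pictures the whites, mug and dispensers look undisturbed.

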